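# Hang the washed guard holders on the locking pegs and start the drying timer

## Robot

A 7-joint arm with a two-finger parallel gripper is mounted at the origin on a cart in front of the work surface, level with it; the furniture and walls round the work are solid. World frame = base frame: x ahead of the robot, y to its left, z up, the work surface at z = 0. Lengths are in mm, angles in rad, forces in N, time in s.
With the tool pointing down it reaches from about 350 to 900 mm from the base axis. Payload 8.1 kg.
Tool frame: the origin (TCP) lies midway between the tips of the shut fingers; the grasp point (between the pads) lies 19 mm behind it (robot.grip_point_offset is the distance from the TCP to the grasp point, in mm); z points along the fingers, y is the line along which they close (so a half turn about z gives the same grasp; the last joint's range is limited). The gripper opens to 92 mm and grips with 3 to 60 N. Pads are 19 mm wide; open, the fingers measure 130 mm over their backs; the gripper's body (75 mm by 190 mm) begins 47 mm behind the grasp point.
Start: joints at [1.153, 0.434, 0.025, 1.573, -0.012, 1.134, -0.075], TCP at [193.493, -594.308, 226.742] pointing down, gripper open.
Joint ranges: [-2.62, 2.62], [-0.44, 2.09], [-1.27, 1.32], [0.08, 2.57], [-1.32, 4.46], [0.12, 2], [-2.74, 2.74]. Speed limits (rad/s): [2.22, 2.22, 3.01, 3.01, 3.14, 3.14, 3.14].

## Interface

Orientations are given as a 3x3 rotation matrix whose columns are the frame's x, y, z axes.
In Python, from rig import status, optics, robot gives the robot as it stands. The module is installed in compiled form; this text tells all that it offers.
- The arm moves only by the tool step_arm, never from a script. Its argument "commands" is a list that holds one entry, the list of rows, each a list of 6 numbers: the shift along the world's x, y, z in mm, then the turn, a rotation vector about the world's x, y, z in degrees. A call has exactly 8 rows; each row is the pose to reach, as a shift and turn from the pose commanded when the call began; what a row does not reach only later rows make up. A row lasts 1/8 s, in which the tool goes at most 62.5 mm and 10.7 degrees, less where a joint would pass 70% of its speed; a pose out of reach is approached as far as the arm can. A call with a gripper value outside its range is refused whole. "jaw" is the opening in per cent of the stroke, from 0 (shut) to 100 (fully open), set as the call begins (left out, the last holds). The fingers move at their own pace and stop on an object; "grip_force" is the grip in N (left out, the last holds). Time passes only in rows, so rows that repeat a pose let the fingers close, or fill a call up. It gives the time, the measured TCP pose, the force, the opening and the grip force at its end, in the units of the state.
- status.read_state(): the state, without advancing time (a new reading comes with each control period).
- optics.camera(name): name is "scene" or "side" or "wrist"; returns a dict with "frame" (384x512x3 uint8, red, green, blue), "z_map" (384x512 float32, mm along the optical axis (not along the pixel's ray), 0 where there is no reading), "camera_matrix" (3x3 intrinsics, pixels), "k1" (the pictures are not rectified: a ray, as slopes to the right and down, at radius r is drawn at 1 + k1 r^2 times it, then the intrinsics apply), "pose" (4x4, takes a point from camera to world coordinates); the wrist camera has in their place "mount" (4x4, takes a point from camera to tool coordinates, whose origin is the TCP and whose axes are the flange's). Camera axes: x right, y down, z forward; pixel columns grow to the right and rows downward; lengths in mm; the calibration is good to about 2 mm. A picture is of the moment at which its call begins: read the wrist's pose just before it.
- robot.hand_in(): hands the job in; it is judged then, once.
The state is a dict: "time_s": time; "joint_positions": joint angles; "dq": joint speeds; "joint_efforts": joint torques, N m; "tcp_pos": TCP position; "eef_rot": TCP orientation; "wrist_force": force on the tool from outside, world axes, zero at the start; "wrist_torque": the same for the moment, N m; "finger_gap": finger opening in mm; "gripper_force": force on a finger pad.
Only numpy, scipy, OpenCV 4.12 (cv2) and the standard library are available. Lean on these libraries where they do the work, as an engineer would, in place of code of your own. Each camera call takes 0.05 s, during which the arm holds its last target. There are 200 camera calls.

## Task

Hang every clipper-guard holder standing on the desk by its eye on the drying stand, one to a peg, pushed back along the peg until its drop flap falls shut in front of the eye and locks it on. When all of them hang, press the timer's knob down, turn it clockwise from the dot to the long line and let it spring up again. Do not knock the trimmer, the pot or the powder box about.

Things in the scene. Friction and masses are not known exactly. Their poses are not given: they have to be found in the camera images.
- holder_1_grip (a point): Grasp centre of guard holder 1, a small aluminium L-shaped caddy with a clipper guard on its tray, standing loose on the desk at the start: the middle of its upright black grip, 18 mm (point x) by 14 mm (point y), 80 mm above the underside, 15 mm below the grip's top. Site axes are the holder's: z up, +x from the grip towards the back plate with the eye. An absent holder reads None
- holder_2_grip (a point): Same for holder 2 (all holders are alike). Tray 90 mm (x) by 56 mm (y), 5 mm thick; the grip stands at its -x end (grip centre 34 mm from the tray's middle), the back plate, 4 mm thick and 56 mm wide, at its +x end. 0.10 to 0.19 kg
- holder_3_grip (a point): Same for holder 3
- holder_4_grip (a point): Same for holder 4
- holder_1_eye (a point): Centre of holder 1's eye: a square hole, 20 by 20 mm, through the top of the 4 mm thick back plate, along the holder's x. It lies 77 mm in +x of the grip point and 10 mm below it, 70 mm above the underside. The rim above the hole is 5 mm high, so the plate ends 15 mm above this point; the eye is 32 mm wide outside
- holder_2_eye (a point): Same for holder 2
- holder_3_eye (a point): Same for holder 3
- holder_4_eye (a point): Same for holder 4
- peg_1_seat (a point): Peg 1, leftmost as the robot sees it: where the eye's centre lies when a holder hangs home (plate flat on the board, upper bar of the eye resting on the peg). The stand is fixed: an upright grey board with four steel pegs 90 mm apart that stick out towards the robot. Site axes: +x into the board, z up. The board's front is 2 mm in +x of this point
- peg_2_seat (a point): Peg 2, the same. Each peg is a round rod 7 mm thick; at the board its axis is 6.5 mm above the seat point; it rises 8 degrees towards the tip, which is 65 mm out from the board and 15.5 mm above the seat point
- peg_3_seat (a point): Peg 3, the same. Over each peg a bracket 12 mm wide sticks out 50 mm from the board; its underside is 33 mm above the peg's axis at the board, its top 37 mm
- peg_4_seat (a point): Peg 4, rightmost, the same
- flap_1 (a joint): Gravity flap of peg 1, rad: 0 = hanging down across the peg (shut); grows to 1.45 as it swings up and in towards the board. It swings inwards only: an eye pushed on along the peg lifts it (well under 1 N) and it falls shut behind the eye once that is within about 14 mm of the board; it does not let the eye out again unless lifted
- flap_2 (a joint): Flap of peg 2, the same. Each is a forked steel plate 18 mm wide, hinged under the end of the bracket, 46 mm out from the board and 32 mm above the peg's axis at the board; its legs reach 31 mm down, past both sides of the peg
- flap_3 (a joint): Flap of peg 3, the same
- flap_4 (a joint): Flap of peg 4, the same
- timer_grip (a point): Middle of the grip of the timer's knob, on its axis, 11 mm below its top. The timer is a fixed grey box, 105 by 105 mm, 45 mm high; the knob a black disc 54 mm across with an upright bar 46 mm long (point x), 12 mm thick (point y), 34 mm high (the disc's top is 22 mm below this point). A white line marks the bar's pointing end (+x). Marks on the box: a short one (dot) at off, a long line at on
- timer_knob (a joint): Turn of the knob, rad: 0 = off (dot), 1.2 = on (long line), an end stop at each; grows clockwise seen from above. Locked near 0 and near 1.2 unless pressed down; released within about 0.1 of either it springs up and locks, released between it stays down
- timer_press (a joint): How far the knob is pressed down, m: 0 = up, 0.008 = fully down; it must be down by more than 5 mm to turn. Spring: 4 N at the top, 11 N fully down
- trimmer: Bystander, to be left alone: a hair trimmer lying on the blue towel, 172 mm long, 42 mm wide, 36 mm high; origin at the centre of its underside
- pomade_b: Bystander, to be left alone: a round pot 68 mm across, 43 mm tall; origin at the centre of its underside
- powder_dome: Bystander, to be left alone: a black domed powder box 73 mm across, 60 mm tall; origin at the centre of its underside
Things that resemble listed ones, but are neither listed nor needed, are in the scene too. What is shaped like the part that bears timer_grip but pink is not meant.

How it is judged (in metres and radians):
On the way, in this order (a step that is already met when the one before it is completed fails the run):
1. every holder hangs on a peg, behind its shut flap, while the timer is still off (((distance between holder_1_eye and peg_1_seat below 0.028 m and value of joint flap_1 below 0.15 rad) or (distance between holder_1_eye and peg_2_seat below 0.028 m and value of joint flap_2 below 0.15 rad) or (distance between holder_1_eye and peg_3_seat below 0.028 m and value of joint flap_3 below 0.15 rad) or (distance between holder_1_eye and peg_4_seat below 0.028 m and value of joint flap_4 below 0.15 rad)) and ((distance between holder_2_eye and peg_1_seat below 0.028 m and value of joint flap_1 below 0.15 rad) or (distance between holder_2_eye and peg_2_seat below 0.028 m and value of joint flap_2 below 0.15 rad) or (distance between holder_2_eye and peg_3_seat below 0.028 m and value of joint flap_3 below 0.15 rad) or (distance between holder_2_eye and peg_4_seat below 0.028 m and value of joint flap_4 below 0.15 rad)) and ((distance between holder_3_eye and peg_1_seat below 0.028 m and value of joint flap_1 below 0.15 rad) or (distance between holder_3_eye and peg_2_seat below 0.028 m and value of joint flap_2 below 0.15 rad) or (distance between holder_3_eye and peg_3_seat below 0.028 m and value of joint flap_3 below 0.15 rad) or (distance between holder_3_eye and peg_4_seat below 0.028 m and value of joint flap_4 below 0.15 rad)) and ((distance between holder_4_eye and peg_1_seat below 0.028 m and value of joint flap_1 below 0.15 rad) or (distance between holder_4_eye and peg_2_seat below 0.028 m and value of joint flap_2 below 0.15 rad) or (distance between holder_4_eye and peg_3_seat below 0.028 m and value of joint flap_3 below 0.15 rad) or (distance between holder_4_eye and peg_4_seat below 0.028 m and value of joint flap_4 below 0.15 rad)) and angle between each of holder_1_eye, holder_2_eye, holder_3_eye, holder_4_eye's own z axis and vertical below 0.5 rad and value of joint timer_knob below 0.3 rad), for 0.2 s.
2. the timer's knob is pressed down (value of joint timer_press above 0.0055 m), for 0.05 s.
3. the knob is turned to on and is up again (value of joint timer_knob above 1 rad and value of joint timer_press below 0.002 m), for 0.2 s.
At the end, for the whole second after the job is handed in: Every holder hangs with the centre of its eye within 28 mm of a peg's seat, upright within 0.5 rad, for the whole last second; all flaps are shut (under 0.15 rad); the timer's knob stands at on (over 1.0 rad) and is up (pressed less than 2 mm) (all of step 3 and ((distance between holder_1_eye and peg_1_seat below 0.028 m and value of joint flap_1 below 0.15 rad) or (distance between holder_1_eye and peg_2_seat below 0.028 m and value of joint flap_2 below 0.15 rad) or (distance between holder_1_eye and peg_3_seat below 0.028 m and value of joint flap_3 below 0.15 rad) or (distance between holder_1_eye and peg_4_seat below 0.028 m and value of joint flap_4 below 0.15 rad)) and ((distance between holder_2_eye and peg_1_seat below 0.028 m and value of joint flap_1 below 0.15 rad) or (distance between holder_2_eye and peg_2_seat below 0.028 m and value of joint flap_2 below 0.15 rad) or (distance between holder_2_eye and peg_3_seat below 0.028 m and value of joint flap_3 below 0.15 rad) or (distance between holder_2_eye and peg_4_seat below 0.028 m and value of joint flap_4 below 0.15 rad)) and ((distance between holder_3_eye and peg_1_seat below 0.028 m and value of joint flap_1 below 0.15 rad) or (distance between holder_3_eye and peg_2_seat below 0.028 m and value of joint flap_2 below 0.15 rad) or (distance between holder_3_eye and peg_3_seat below 0.028 m and value of joint flap_3 below 0.15 rad) or (distance between holder_3_eye and peg_4_seat below 0.028 m and value of joint flap_4 below 0.15 rad)) and ((distance between holder_4_eye and peg_1_seat below 0.028 m and value of joint flap_1 below 0.15 rad) or (distance between holder_4_eye and peg_2_seat below 0.028 m and value of joint flap_2 below 0.15 rad) or (distance between holder_4_eye and peg_3_seat below 0.028 m and value of joint flap_3 below 0.15 rad) or (distance between holder_4_eye and peg_4_seat below 0.028 m and value of joint flap_4 below 0.15 rad)) and angle between each of holder_1_eye, holder_2_eye, holder_3_eye, holder_4_eye's own z axis and vertical below 0.5 rad and value of joint each of flap_1, flap_2, flap_3, flap_4 below 0.15 rad); the robot touches nothing.
It fails at once if the bystander trimmer is pushed more than 40 mm or tipped over (distance of trimmer from where it was at the start of the episode above 0.04 m or angle between trimmer's own z axis and vertical above 0.5 rad).
It fails at once if the bystander pomade_b is pushed more than 40 mm or tipped over (distance of pomade_b from where it was at the start of the episode above 0.04 m or angle between pomade_b's own z axis and vertical above 0.5 rad).
It fails at once if the bystander powder_dome is pushed more than 40 mm or tipped over (distance of powder_dome from where it was at the start of the episode above 0.04 m or angle between powder_dome's own z axis and vertical above 0.5 rad).
Of holder_1, holder_2, holder_3, holder_4 only 3 to 4 are there at a start; the rules pass over those that are not, and their reading is None.
At some moment in a run one of holder_1, holder_2, holder_3, holder_4 may be knocked a few centimetres aside while the robot is not near it.
It also fails if it takes over 208 s, if anything falls off the work surface, if the arm or the gripper's body presses on something with over 40 N, if the wrist force passes 120 N, or if a joint passes its speed limit or range.

## Working session

There is one attempt and no reset: what is moved stays moved. The work goes in short steps, Python scripts to look and compute and a tool call to move; the robot and the scene stay as the last step left them, time stands still between calls to the robot, and variables do not carry over. Pictures are saved under pics/ and viewed, at most 14 in all, crops included, and the job is handed in when it is done.

Besides the shell and the picture viewer there is one more tool, called as name(argument=value, ...) on one line, values as JSON. step_arm: Moves the arm, as the interface text tells. Its arguments: {"type":"object","properties":{"commands":{"type":"array","items":{"type":"array","items":{"type":"array","items":{"type":"number"}}}},"jaw":{"type":"number"},"grip_force":{"type":"number"}},"required":["commands"]}

```bash
mkdir -p pics
cat > h.py <<'E'
import numpy as np, cv2
from rig import status, optics, robot
def shot(name):
    s=status.read_state(); c=optics.camera(name)
    if 'pose' in c: P=np.array(c['pose'])
    else:
        T=np.eye(4);T[:3,:3]=np.array(s['eef_rot']);T[:3,3]=s['tcp_pos'];P=T@np.array(c['mount'])
    c['P']=P; return c
def cloud(c):
    K=np.array(c['camera_matrix']);h,w=c['z_map'].shape
    u,v=np.meshgrid(np.arange(w),np.arange(h))
    p=cv2.undistortPoints(np.stack([u,v],-1).reshape(-1,1,2).astype(float),K,np.array([c['k1'],0,0,0,0.])).reshape(h,w,2)
    z=c['z_map'][...,None]
    X=np.concatenate([p*z,z],-1)@c['P'][:3,:3].T+c['P'][:3,3]
    X[c['z_map']<=0]=np.nan
    return X
def save(c,fn,up=1.5):
    cv2.imwrite('pics/'+fn,cv2.resize(c['frame'][...,::-1],None,fx=up,fy=up))
E
python3 - <<'E'
from h import *
s=status.read_state();print({k:np.round(v,3).tolist() for k,v in s.items()})
for n in('scene','side'):
    c=shot(n);save(c,n+'1.png');np.savez(n+'1.npz',X=cloud(c),f=c['frame'],P=c['P'],K=c['camera_matrix'],k1=c['k1']);print(n,np.round(c['P'],2).tolist(),c['k1'],c['camera_matrix'])
c=optics.camera('wrist');print(c['mount'])
E
```

```text
{'time_s': 0.0, 'joint_positions': [1.153, 0.435, 0.025, 1.574, -0.012, 1.134, -0.075], 'dq': [-0.001, 0.002, 0.0, -0.001, 0.001, 0.001, 0.0], 'joint_efforts': [-0.0, -66.784, 0.985, -31.446, -0.061, 0.043, 0.0], 'tcp_pos': [193.306, -593.833, 225.942], 'eef_rot': [[0.951, 0.31, -0.001], [0.31, -0.951, 0.001], [-0.0, -0.002, -1.0]], 'wrist_force': [0.351, 0.243, -0.957], 'wrist_torque': [-0.001, 0.003, -0.002], 'gripper_force': 0.0, 'finger_gap': 92.085}
scene [[-0.76, -0.41, 0.5, -157.53], [-0.64, 0.47, -0.6, 569.77], [0.01, -0.78, -0.63, 986.84], [0.0, 0.0, 0.0, 1.0]] -0.1987487509793677 [[480.36650783   0.         257.72810972]
 [  0.         480.36650783 192.80014721]
 [  0.           0.           1.        ]]
side [[-0.87, -0.26, 0.41, 56.91], [-0.49, 0.43, -0.76, 602.25], [0.02, -0.87, -0.5, 686.56], [0.0, 0.0, 0.0, 1.0]] -0.03813362227436844 [[438.01612887   0.         255.06574358]
 [  0.         438.01612887 195.05066152]
 [  0.           0.           1.        ]]
[[-8.01582626e-05 -9.69548535e-01 -2.44899230e-01  6.68383220e+01]
 [ 9.99999835e-01 -2.17016728e-04  5.31851414e-04 -1.04946457e+00]
 [-5.68802988e-04 -2.44899147e-01  9.69548392e-01 -1.58854659e+02]
 [ 0.00000000e+00  0.00000000e+00  0.00000000e+00  1.00000000e+00]]
```

View pics/scene1.png

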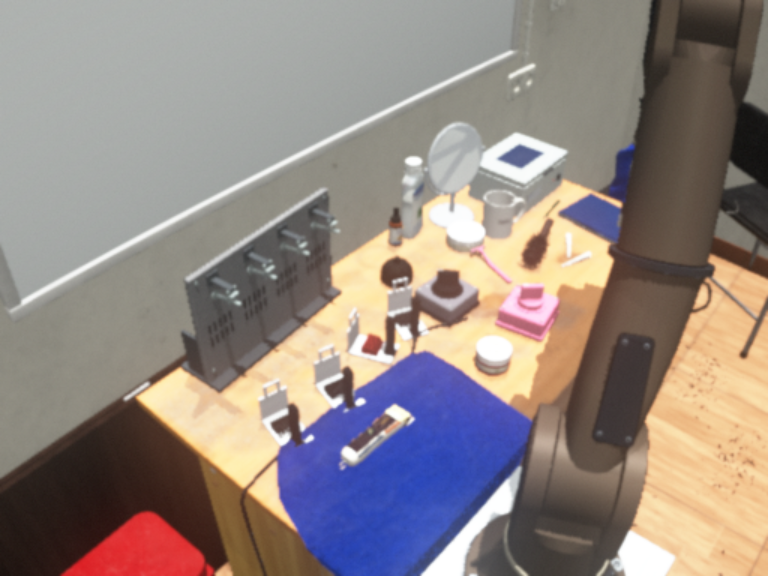

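View pics/side1.png

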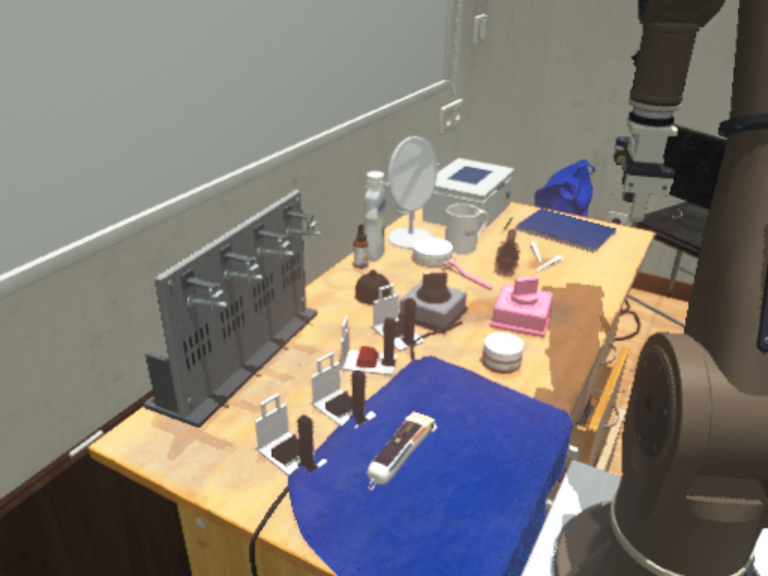

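Both pictures show four holders (side view grips near (305,440), (358,395), (390,340), (408,320)), the stand at left, and the grey timer with a black knob at (435,295); the pink one is a decoy.

Run:
```python
from h import *
for n in('scene','side'):
    d=np.load(n+'1.npz');X=d['X'];f=d['f'].astype(int)
    mx=f.max(-1); 
    # desk
    print(n,'desk z',np.nanmedian(X[...,2][(abs(X[...,2])<15)]))
    # dark tall things
    m=(mx<75)&(X[...,2]>55)&(X[...,2]<100)&(X[...,0]>300)&(X[...,0]<800)&(X[...,1]>-250)&(X[...,1]<500)
    k,l,st,ce=cv2.connectedComponentsWithStats(m.astype(np.uint8))
    for i in range(1,k):
        if st[i,4]>15:
            P=X[l==i];print('dark',ce[i].round(),st[i,4],np.median(P,0).round(),P.min(0).round(),P.max(0).round())
    # light-grey plates 
    m=(mx>130)&(f.max(-1)-f.min(-1)<35)&(X[...,2]>20)&(X[...,2]<97)&(X[...,0]>300)&(X[...,0]<800)&(X[...,1]>-250)&(X[...,1]<500)
    k,l,st,ce=cv2.connectedComponentsWithStats(m.astype(np.uint8))
    for i in range(1,k):
        if st[i,4]>40:
            P=X[l==i];c=P[:,:2]-np.median(P[:,:2],0);w,v=np.linalg.eigh(c.T@c);print('plate',ce[i].round(),st[i,4],np.median(P,0).round(),P.min(0).round(),P.max(0).round(),'normal deg',np.degrees(np.arctan2(v[1,0],v[0,0])).round(1))
    # board: high points
    m=(X[...,2]>130)&(X[...,0]>450)&(X[...,0]<900)&(X[...,1]>-200)&(X[...,1]<550)
    P=X[m];
    if len(P):
        h,e=np.histogram(P[:,0],bins=np.arange(450,900,20));print('x hist',list(zip(e[:-1],h)))
```

```text
scene desk z 2.5875756456011914
dark [128. 232.] 80 [728.  68.  80.] [709.  65.  55.] [749.  70.  99.]
plate [235. 217.] 103 [ 565. -197.   52.] [ 553. -222.   22.] [ 577. -170.   89.] normal deg -159.2
plate [218. 242.] 226 [536. -92.  46.] [ 526. -119.   20.] [547. -66.  91.] normal deg 164.0
plate [182. 265.] 236 [546.  34.  47.] [537.   9.  20.] [557.  61.  88.] normal deg 163.4
plate [264. 275.] 102 [371. -95.  28.] [ 353. -112.   21.] [390. -67.  38.] normal deg 163.9
plate [241. 299.] 220 [360.  13.  30.] [354. -54.  20.] [387.  42.  37.] normal deg 172.4
x hist [(np.int64(450), np.int64(0)), (np.int64(470), np.int64(0)), (np.int64(490), np.int64(0)), (np.int64(510), np.int64(0)), (np.int64(530), np.int64(0)), (np.int64(550), np.int64(0)), (np.int64(570), np.int64(0)), (np.int64(590), np.int64(0)), (np.int64(610), np.int64(2)), (np.int64(630), np.int64(109)), (np.int64(650), np.int64(179)), (np.int64(670), np.int64(202)), (np.int64(690), np.int64(2488)), (np.int64(710), np.int64(199)), (np.int64(730), np.int64(0)), (np.int64(750), np.int64(0)), (np.int64(770), np.int64(0)), (n
[... 851 characters left out ...]
rmal deg 173.6
x hist [(np.int64(450), np.int64(0)), (np.int64(470), np.int64(0)), (np.int64(490), np.int64(0)), (np.int64(510), np.int64(0)), (np.int64(530), np.int64(0)), (np.int64(550), np.int64(0)), (np.int64(570), np.int64(0)), (np.int64(590), np.int64(0)), (np.int64(610), np.int64(6)), (np.int64(630), np.int64(157)), (np.int64(650), np.int64(230)), (np.int64(670), np.int64(318)), (np.int64(690), np.int64(3369)), (np.int64(710), np.int64(96)), (np.int64(730), np.int64(0)), (np.int64(750), np.int64(0)), (np.int64(770), np.int64(0)), (np.int64(790), np.int64(0)), (np.int64(810), np.int64(18670)), (np.int64(830), np.int64(10784)), (np.int64(850), np.int64(0)), (np.int64(870), np.int64(0))]
```

Run:
```python
from h import *
D=[np.load(n+'1.npz') for n in('scene','side')]
X=np.concatenate([d['X'].reshape(-1,3) for d in D]);f=np.concatenate([d['f'].reshape(-1,3) for d in D])
# topdown 1mm/px: u = 500-y , v = 850-x
ok=np.isfinite(X).all(1)&(X[:,0]>300)&(X[:,0]<850)&(X[:,1]>-300)&(X[:,1]<250)
# tall clusters below 110
m=ok&(X[:,2]>35)&(X[:,2]<102)&(X[:,0]<640)
im=np.zeros((560,560),np.uint8);P=X[m]
im[(850-P[:,0]).astype(int),(250-P[:,1]).astype(int)]=255
im=cv2.dilate(im,np.ones((5,5)))
k,l,st,ce=cv2.connectedComponentsWithStats(im);L=l[(850-P[:,0]).astype(int),(250-P[:,1]).astype(int)]
F=f[m]
for i in range(1,k):
    Q=P[L==i]
    if len(Q)>30:
        a=Q[Q[:,2]>np.percentile(Q[:,2],30)];r=cv2.minAreaRect(Q[:,:2].astype(np.float32))
        print(len(Q),np.median(Q,0).round(),'zmax',Q[:,2].max().round(),'rect',np.round(r[0]),np.round(r[1]),round(r[2],1),'col',np.median(F[L==i],0))
# stand
b=ok&(X[:,2]>100)&(X[:,0]>680)&(X[:,0]<720);B=X[b]
A=np.c_[B[:,1:],np.ones(len(B))]
for _ in range(4):
    q=np.linalg.lstsq(A,B[:,0],rcond=None)[0];e=abs(A@q-B[:,0]);g=e<3+0*e; A,B=A[g],B[g]
print('board x=',q,len(B),B.min(0),B.max(0))
p=ok&(X[:,2]>100)&(X[:,0]>600)&(X[:,0]<690);P=X[p]
im=np.zeros((300,560),np.uint8);vv=(P[:,2]).astype(int).clip(0,299);uu=(250-P[:,1]).astype(int);im[vv,uu]=255
im=cv2.dilate(im,np.ones((5,5)));k,l,st,ce=cv2.connectedComponentsWithStats(im);L=l[vv,uu]
for i in range(1,k):
    Q=P[L==i]
    if len(Q)>15:
        print('peg',len(Q),Q.mean(0).round(),Q.min(0).round(),Q.max(0).round())
```

```text
180 [ 562. -192.   58.] zmax 89.0 rect [ 564. -196.] [ 8. 58.] 21.2 col [183.5 167.5 159. ]
504 [545.  34.  55.] zmax 88.0 rect [546.  33.] [58.  9.] 74.0 col [168. 159. 155.]
434 [535. -92.  55.] zmax 91.0 rect [536. -92.] [56. 11.] 75.8 col [169. 162. 158.]
293 [ 489. -220.   70.] zmax 100.0 rect [ 493. -223.] [23. 19.] 28.3 col [94. 69. 61.]
212 [ 489. -295.   69.] zmax 98.0 rect [ 492. -294.] [24. 10.] 1.0 col [88. 68. 59.]
389 [467.  57.  73.] zmax 99.0 rect [472.  54.] [17. 23.] 82.8 col [81. 60. 55.]
350 [458. -66.  71.] zmax 101.0 rect [462. -71.] [18. 23.] 76.9 col [81. 63. 59.]
261 [370. -17.  36.] zmax 41.0 rect [369. -26.] [102.  26.] 87.2 col [100.  80.  83.]
board x= [-7.39340061e-02  3.27849599e-04  6.95187208e+02] 7374 [ 688.33129377 -299.6834158   100.00478798] [719.20578251  71.44801494 259.20029835]
peg 229 [689.  58. 178.] [686.  37. 101.] [690.  69. 258.]
peg 453 [661.  18. 219.] [627.   3. 185.] [690.  37. 247.]
peg 315 [661. -73. 218.] [634. -87. 195.] [690. -63. 237.]
peg 241 [ 666. -163.  218.] [ 642. -176.  196.] [ 690. -152.  237.]
peg 194 [ 670. -252.  218.] [ 650. -266.  196.] [ 690. -241.  239.]
```

step_arm(commands=[[[0, 0, 60, 0, 0, 0], [0, 0, 120, 0, 0, 0], [30, 40, 180, 0, 0, -7], [70, 80, 180, 0, 0, -14], [110, 130, 180, 0, 0, -14], [150, 180, 180, 0, 0, -14], [190, 225, 180, 0, 0, -14], [230, 265, 180, 0, 0, -14]]], jaw=50)

```text
time_s: 1.15
tcp_pos: [424.3, -327.5, 406.8]
eef_rot: [[0.998, 0.07, 0.0], [0.07, -0.998, -0.0], [0.0, 0.0, -1.0]]
wrist_force: [-0.1, -0.2, 0.8]
finger_gap: 46.2
gripper_force: 0.0
```

step_arm(commands=[[[30, 40, 0, 0, 0, 0], [60, 80, 0, 0, 0, 0], [90, 120, 0, 0, 0, 0], [120, 160, 0, 0, 0, 0], [150, 190, 0, 0, 0, 0], [157, 204, 0, 0, 0, 0], [157, 204, 0, 0, 0, 0], [157, 204, 0, 0, 0, 0]]])

```text
time_s: 2.15
tcp_pos: [579.7, -127.0, 406.9]
eef_rot: [[0.998, 0.068, -0.0], [0.068, -0.998, -0.001], [-0.0, 0.001, -1.0]]
wrist_force: [-0.3, -0.8, 1.1]
finger_gap: 45.7
gripper_force: 0.0
```

Run:
```python
from h import *
s=status.read_state();print(s['time_s'],np.round(s['tcp_pos']),np.round(s['eef_rot'],3))
c=shot('wrist');save(c,'w1.png');np.savez('w1.npz',X=cloud(c),f=c['frame'],P=c['P'],K=c['camera_matrix'],k1=c['k1']);print(c['camera_matrix'][0])
```

```text
2.15 [ 580. -127.  407.] [[ 0.998  0.068 -0.   ]
 [ 0.068 -0.998 -0.001]
 [-0.     0.001 -1.   ]]
[307.43729762   0.         257.6368549 ]
```

View pics/w1.png

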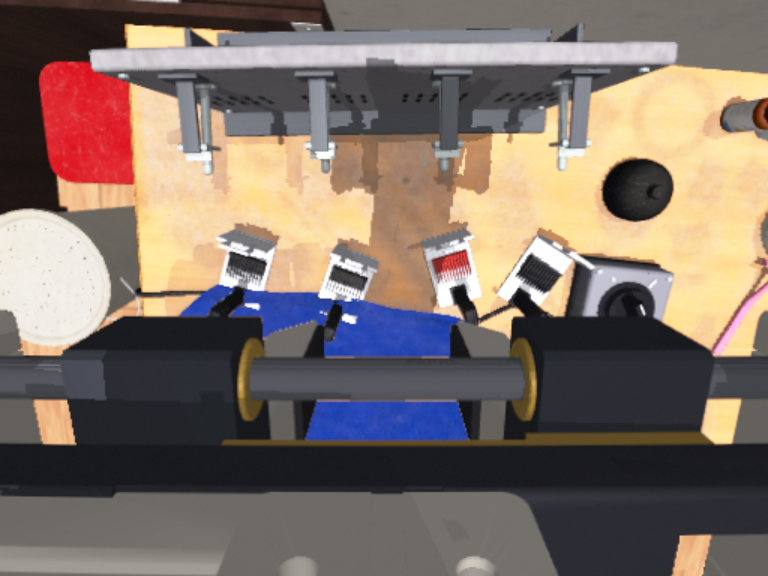

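The wrist view shows four pegs with brackets (peg tips near (208,170), (325,165), (444,165), (563,165)), four holders below (plates near (248,240), (352,255), (447,240), (555,245)) and the timer knob at (630,300).

Run:
```python
from h import *
d=np.load('w1.npz');X=d['X'].reshape(-1,3);X=X[np.isfinite(X).all(1)]
desk=X[(abs(X[:,2])<12)&(X[:,0]>580)&(X[:,0]<650)&(X[:,1]>-200)&(X[:,1]<100)];print('desk',np.median(desk[:,2]))
yaw=np.arctan(0.0739);n=np.array([np.cos(yaw),np.sin(yaw)]);t=np.array([-np.sin(yaw),np.cos(yaw)])
S=np.concatenate([np.load(k+'1.npz')['X'].reshape(-1,3) for k in('scene','side')]);S=S[np.isfinite(S).all(1)]
for nm,Y in(('wrist',X),('fix',S)):
    U=np.c_[Y[:,:2]@n,Y[:,:2]@t,Y[:,2]]  # depth, lateral(left+), z
    b=U[(U[:,0]>680)&(U[:,0]<710)&(U[:,2]>120)&(U[:,2]<250)];print(nm,'board depth',np.percentile(b[:,0],[10,50,90]).round(1),'zmax',U[(U[:,0]>680)&(U[:,0]<720)][:,2].max())
    p=U[(U[:,0]>610)&(U[:,0]<685)&(U[:,2]>150)&(U[:,2]<260)]
    for y0 in (68,-22,-112,-202):
        q=p[abs(p[:,1]-y0)<40]
        br=q[q[:,2]>229]; 
        print(' y0',y0,'all n',len(q),'lat',np.percentile(q[:,1],[2,50,98]).round(1),'bracket n',len(br),np.percentile(br[:,1],[2,98]).round(1) if len(br) else '',np.percentile(br[:,2],[50,98]).round(1) if len(br) else '','depthmin',br[:,0].min().round(1) if len(br) else '')
        pg=q[(q[:,2]<214)]
        if len(pg)>5:
            for a,bb in((615,634),(634,650),(650,668),(668,684)):
                r=pg[(pg[:,0]>a)&(pg[:,0]<bb)]
                if len(r)>3: print('    peg depth',a,bb,len(r),'lat',np.percentile(r[:,1],[3,50,97]).round(1),'z',np.percentile(r[:,2],[3,50,97]).round(1),'dmin',r[:,0].min().round(1))
```

```text
desk 0.39930529723983454
wrist board depth [689.6 695.2 696.2] zmax 258.40179119436254Traceback (most recent call last):
  File "<stdin>", line 13, in <module>
    return _quantile_unchecked(
        a, q, axis, out, overwrite_input, method, keepdims, weights)
    return _ureduce(a,
                    func=_quantile_ureduce_func,
    ...<5 lines>...
                    overwrite_input=overwrite_input,
                    method=method)
    r = func(a, **kwargs)
    result = _quantile(arr,
                       quantiles=q,
    ...<2 lines>...
                       out=out,
                       weights=wgt)
    slices_having_nans = np.isnan(arr[-1, ...])
                                  ~~~^^^^^^^^^
IndexError: index -1 is out of bounds for axis 0 with size 0
```

Run:
```python
from h import *
def pc(a,q): return np.percentile(a,q).round(1) if len(a)>3 else None
d=np.load('w1.npz');X=d['X'].reshape(-1,3);X=X[np.isfinite(X).all(1)]
yaw=np.arctan(0.0739);n=np.array([np.cos(yaw),np.sin(yaw)]);t=np.array([-np.sin(yaw),np.cos(yaw)])
S=np.concatenate([np.load(k+'1.npz')['X'].reshape(-1,3) for k in('scene','side')]);S=S[np.isfinite(S).all(1)]
for nm,Y in(('wrist',X),('fix',S)):
    U=np.c_[Y[:,:2]@n,Y[:,:2]@t,Y[:,2]]
    b=U[(U[:,0]>675)&(U[:,0]<710)&(U[:,2]>100)&(U[:,2]<190)&(U[:,1]<0)&(U[:,1]>-330)];print(nm,'board depth',pc(b[:,0],[10,50,90]), 'slope',np.polyfit(b[:,1],b[:,0],1))
    p=U[(U[:,0]>605)&(U[:,0]<680)&(U[:,2]>150)&(U[:,2]<260)]
    for y0 in (-31,-121,-212,-301):
        q=p[abs(p[:,1]-y0)<40]
        br=q[(q[:,2]>225)&(q[:,0]>650)]
        print(' y0',y0,len(q),'br',len(br),'lat',pc(br[:,1],[3,97]),'z',pc(br[:,2],[10,50,98]),'d',pc(br[:,0],[1]))
        pg=q[(q[:,2]<214)]
        for a,bb in((605,644),(655,680)):
            r=pg[(pg[:,0]>a)&(pg[:,0]<bb)]
            if len(r)>3: print('    peg d',a,bb,len(r),'lat',pc(r[:,1],[3,50,97]),'z',pc(r[:,2],[3,50,97]),'dmin',r[:,0].min().round(1))
# holders tops in wrist
ok=(X[:,0]>400)&(X[:,0]<620)&(X[:,1]>-420)&(X[:,1]<120)&(X[:,2]>60)&(X[:,2]<102)
P=X[ok];im=np.zeros((250,560),np.uint8);im[(620-P[:,0]).astype(int),(120-P[:,1]).astype(int)]=255
im=cv2.dilate(im,np.ones((5,5)));k,l,st,ce=cv2.connectedComponentsWithStats(im);L=l[(620-P[:,0]).astype(int),(120-P[:,1]).astype(int)]
for i in range(1,k):
    Q=P[L==i]
    if len(Q)>10: r=cv2.minAreaRect(Q[:,:2].astype(np.float32));print(len(Q),np.round(r[0],1),np.round(r[1]),round(r[2],1),'z',Q[:,2].min().round(),Q[:,2].max().round())
```

```text
wrist board depth [694.6 695.4 696.3] slope [-5.80802347e-03  6.94486448e+02]
 y0 -31 840 br 398 lat [-38.5 -26.5] z [231.3 232.7 234.1] d [650.2]
    peg d 605 644 57 lat [-35.9 -33.6 -30.2] z [204.4 206.4 208.3] dmin 629.3
    peg d 655 680 150 lat [-35.7 -33.3 -29.6] z [198.3 202.1 205.1] dmin 655.7
 y0 -121 637 br 379 lat [-127.8 -116.1] z [231.7 232.7 234.4] d [650.4]
    peg d 605 644 55 lat [-125.1 -122.4 -119.3] z [204.8 206.9 209.1] dmin 629.7
    peg d 655 680 22 lat [-125.3 -124.6 -124.3] z [198.9 201.  202.7] dmin 655.0
 y0 -212 626 br 376 lat [-218.4 -206. ] z [231.5 232.7 234.3] d [650.]
    peg d 605 644 55 lat [-214.8 -211.6 -209. ] z [204.6 206.9 208.5] dmin 630.3
    peg d 655 680 23 lat [-209.1 -208.9 -208.7] z [199.5 201.4 203.4] dmin 655.7
 y0 -301 781 br 394 lat [-307.8 -295. ] z [231.2 232.8 234.5] d [650.7]
    peg d 605 644 56 lat [-304.5 -301.5 -298.9] z [205.1 207.  208.9] dmin 631.1
    peg d 655 680 140 lat [-303.9 -300.5 -298.4] z [199.4 202.6 205.1] dmin 655.3
fix board depth [691.5 693.3 696.2] slope [-5.29715682e-03  6.92853300e+02]
 y0 -31 345 br 89 
[... 616 characters left out ...]
-214.4 -210.4 -208.2] z [195.6 200.8 206.6] dmin 655.6
 y0 -301 224 br 66 lat [-307.6 -295.7] z [228.1 231.6 235.8] d [650.1]
    peg d 605 644 24 lat [-304.3 -301.5 -295.5] z [199.7 204.6 209.6] dmin 628.9
    peg d 655 680 32 lat [-304.7 -301.1 -298.4] z [195.7 200.2 204.8] dmin 655.4
126 [ 566.1 -196.2] [ 4. 55.] 20.0 z 60.0 88.0
89 [ 564.4 -332.2] [47.  4.] 62.1 z 60.0 88.0
139 [548.1  35. ] [53.  4.] 76.1 z 60.0 87.0
130 [537.1 -91.8] [55.  4.] 73.7 z 60.0 88.0
275 [ 511.2 -404. ] [27. 35.] 80.3 z 60.0 96.0
155 [ 493.9 -223.2] [19. 15.] 20.7 z 60.0 98.0
90 [ 499.5 -298.6] [10. 21.] 24.8 z 60.0 98.0
115 [476.   53.8] [15. 14.] 73.9 z 61.0 97.0
131 [463.9 -70.1] [14. 17.] 75.5 z 61.0 97.0
```

step_arm(commands=[[[-30, 50, 0, 0, 0, -6], [-60, 100, -20, 0, 0, -12], [-90, 145, -60, 0, 0, -19], [-106, 181, -110, 0, 0, -19], [-106, 181, -165, 0, 0, -19], [-106, 181, -220, 0, 0, -19], [-106, 181, -260, 0, 0, -19], [-106, 181, -260, 0, 0, -19]]])

```text
time_s: 3.2
tcp_pos: [472.5, 54.0, 144.9]
eef_rot: [[0.966, -0.26, -0.005], [-0.26, -0.966, -0.001], [-0.005, 0.003, -1.0]]
wrist_force: [-0.2, 0.1, 0.9]
finger_gap: 45.7
gripper_force: 0.0
```

step_arm(commands=[[[0, 0, -25, 0, 0, 0], [0, 0, -50, 0, 0, 0], [0, 0, -75, 0, 0, 0], [0, 0, -85, 0, 0, 0], [0, 0, -85, 0, 0, 0], [0, 0, -85, 0, 0, 0], [0, 0, -85, 0, 0, 0], [0, 0, -85, 0, 0, 0]]])

```text
time_s: 4.2
tcp_pos: [474.8, 55.7, 62.2]
eef_rot: [[0.966, -0.258, 0.001], [-0.258, -0.966, 0.0], [0.001, -0.0, -1.0]]
wrist_force: [0.1, -0.1, -0.4]
finger_gap: 45.8
gripper_force: 0.0
```

step_arm(commands=[[[0, 0, 0, 0, 0, 0], [0, 0, 0, 0, 0, 0], [0, 0, 0, 0, 0, 0], [0, 0, 0, 0, 0, 0], [0, 0, 0, 0, 0, 0], [0, 0, 20, 0, 0, 0], [0, 0, 40, 0, 0, 0], [0, 0, 60, 0, 0, 0]]], jaw=0, grip_force=40)

```text
time_s: 5.2
tcp_pos: [474.1, 55.7, 122.1]
eef_rot: [[0.966, -0.258, -0.001], [-0.258, -0.966, -0.0], [-0.001, 0.0, -1.0]]
wrist_force: [0.0, 0.6, -0.8]
finger_gap: 13.6
gripper_force: 39.9
```

```bash
cat >> h.py <<'E'
N=np.array([.99728,.07372]);Tt=np.array([-.07372,.99728])
LAT={1:-32.7,2:-122.2,3:-212.1,4:-301.6}
def pegpt(i,s,dz=0): # eye centre on peg axis at s mm out of board
    d=694.5-.0058*LAT[i]-s
    xy=d*N+LAT[i]*Tt
    return np.array([*xy,195.6+s*9/65+dz])
def held(peg):
    s=status.read_state();c=shot('wrist');X=cloud(c).reshape(-1,3);X=X[np.isfinite(X).all(1)]
    R=np.array(s['eef_rot']);p=np.array(s['tcp_pos']);U=(X-p)@R
    q=U[(U[:,0]>55)&(U[:,0]<105)&(abs(U[:,1])<45)&(U[:,2]<18)&(U[:,2]>-45)]
    top=np.percentile(q[:,2],3); g=q[q[:,2]<top+7]
    r=cv2.minAreaRect(g[:,:2].astype(np.float32))
    b=q[(q[:,2]>top+12)];k=np.polyfit(b[:,1],b[:,0],1)
    print('n',len(q),'top z tool',top.round(1),'top rect',np.round(r[0],1),np.round(r[1],1),round(r[2],1),'wide y',np.percentile(b[:,1],[1,99]).round(1),'x',np.percentile(b[:,0],[5,50,95]).round(1),'plate yaw in tool',np.degrees(np.arctan(k[0])).round(1))
    yw=np.arctan2(R[1,0],R[0,0]);print('t',s['time_s'],'tcp',p.round(1),'yaw',np.degrees(yw).round(2))
    return s
E
python3 - <<'E'
from h import *
held(1)
for i in LAT: print(i,pegpt(i,75).round(1),pegpt(i,2).round(1))
E
```

```text
n 1470 top z tool -25.2 top rect [76.6 -1. ] [ 4.1 32.1] 0.4 wide y [-28.4  26.3] x [74.4 75.2 78. ] plate yaw in tool -0.6
t 5.2 tcp [474.1  55.7 122.1] yaw -14.97
1 [620.4  13.1 206. ] [693.2  18.5 195.9]
2 [627.5 -76.1 206. ] [700.3 -70.8 195.9]
3 [ 634.7 -165.8  206. ] [ 707.5 -160.4  195.9]
4 [ 641.8 -255.   206. ] [ 714.6 -249.6  195.9]
```

step_arm(commands=[[[0, 0, 25, 0, 0, 4], [0, 0, 50, 0, 0, 10], [0, -15, 74, 0, 0, 15], [15, -30, 74, 0, 0, 19.4], [35, -45, 74, 0, 0, 19.4], [50, -50, 74, 0, 0, 19.4], [60, -50, 74, 0, 0, 19.4], [60, -50, 74, 0, 0, 19.4]]])

```text
time_s: 6.25
tcp_pos: [534.7, 6.7, 195.3]
eef_rot: [[0.997, 0.078, -0.001], [0.078, -0.997, 0.001], [-0.001, -0.001, -1.0]]
wrist_force: [0.5, -0.5, -2.0]
finger_gap: 13.5
gripper_force: 39.9
```

Run:
```python
from h import *
held(1)
c=shot('side');X=cloud(c).reshape(-1,3)
save(c,'s2.png')
```

```text
n 1839 top z tool -24.9 top rect [77.1 -0.7] [ 4.1 32.1] 0.3 wide y [-28.   26.4] x [ 75.   76.6 103.6] plate yaw in tool -0.5
t 6.25 tcp [534.7   6.7 195.3] yaw 4.49
```

View pics/s2.png

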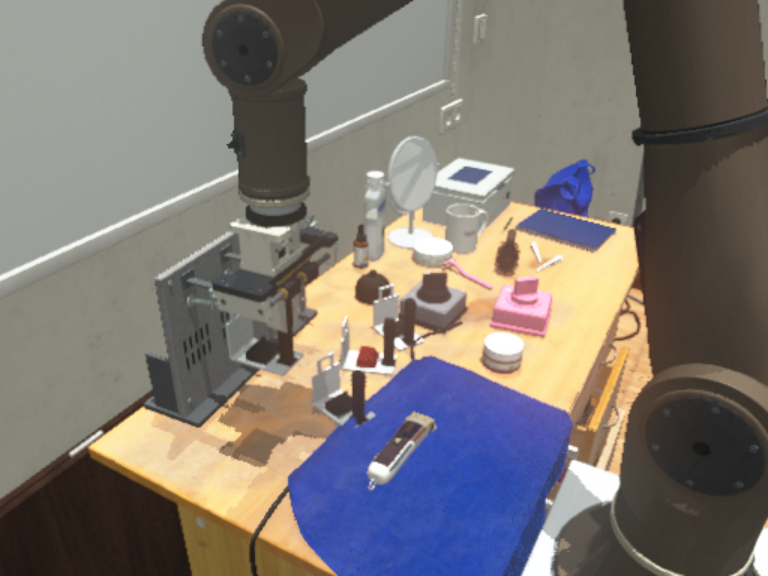

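The side view shows holder 1 held upright in front of peg 1 (gripper near (270,300)).

step_arm(commands=[[[10, -0.3, 0, 0, 0, 0], [20, 0.5, -0.8, 0, 0, 0], [30, 1.2, -2, 0, 0, 0], [40, 2, -3.4, 0, 0, 0], [50, 2.7, -4.8, 0, 0, 0], [60, 3.5, -6.2, 0, 0, 0], [70, 4.2, -7.6, 0, 0, 0], [75, 4.6, -8.3, 0, 0, 0]]])

```text
time_s: 7.35
tcp_pos: [610.1, 10.3, 187.2]
eef_rot: [[0.997, 0.077, -0.0], [0.077, -0.997, 0.0], [-0.0, -0.0, -1.0]]
wrist_force: [-0.3, -0.2, -2.7]
finger_gap: 13.9
gripper_force: 39.9
```

step_arm(commands=[[[4, 0.3, -0.5, 0, 0, 0], [4, 0.3, -2, 0, 0, 0], [4, 0.3, -3.5, 0, 0, 0], [4, 0.3, -5, 0, 0, 0], [4, 0.3, -5, 0, 0, 0], [4, 0.3, -5, 0, 0, 0], [4, 0.3, -5, 0, 0, 0], [4, 0.3, -5, 0, 0, 0]]])

```text
time_s: 8.35
tcp_pos: [613.5, 10.6, 182.5]
eef_rot: [[0.997, 0.077, 0.0], [0.077, -0.997, -0.0], [0.0, 0.0, -1.0]]
wrist_force: [-0.6, -1.4, -1.9]
finger_gap: 13.7
gripper_force: 39.9
```

Run:
```python
from h import *
held(1)
```

```text
n 3341 top z tool -43.7 top rect [80.5 -0. ] [89.9  3.5] 89.9 wide y [-44.   43.9] x [75.1 81.9 82.1] plate yaw in tool 0.1
t 8.35 tcp [613.5  10.6 182.5] yaw 4.43
```

step_arm(commands=[[[1, 0, -1.5, 0, 0, 0], [1, 0, -3, 0, 0, 0], [1, 0, -3, 0, 0, 0], [1, 0, -3, 0, 0, 0], [1, 0, -3, 0, 0, 0], [1, 0, -3, 0, 0, 0], [1, 0, -3, 0, 0, 0], [1, 0, -3, 0, 0, 0]]])

```text
time_s: 9.4
tcp_pos: [614.9, 10.6, 179.7]
eef_rot: [[0.997, 0.077, 0.001], [0.077, -0.997, 0.0], [0.001, 0.0, -1.0]]
wrist_force: [0.2, -0.7, 5.2]
finger_gap: 14.0
gripper_force: 40.0
```

step_arm(commands=[[[0, 0, 0, 0, 0, 0], [0, 0, 0, 0, 0, 0], [0, 0, 0, 0, 0, 0], [0, 0, 0, 0, 0, 0], [0, 0, 0, 0, 0, 0], [0, 0, 20, 0, 0, 0], [0, 0, 50, 0, 0, 0], [-5, 0, 80, 0, 0, 0]]], jaw=50)

```text
time_s: 10.4
tcp_pos: [609.5, 10.6, 260.1]
eef_rot: [[0.997, 0.077, -0.0], [0.077, -0.997, 0.0], [-0.0, -0.0, -1.0]]
wrist_force: [0.1, -0.5, 0.1]
finger_gap: 45.8
gripper_force: 0.0
```

step_arm(commands=[[[-5, -15, 50, 0, 0, 0], [-15, -50, 90, 0, 0, 0], [-30, -90, 130, 0, 0, 0], [-30, -130, 144, 0, 0, 0], [-30, -137, 144, 0, 0, 0], [-30, -137, 144, 0, 0, 0], [-30, -137, 144, 0, 0, 0], [-30, -137, 144, 0, 0, 0]]])

```text
time_s: 11.4
tcp_pos: [579.5, -125.0, 403.0]
eef_rot: [[0.997, 0.079, -0.001], [0.079, -0.997, 0.001], [-0.001, -0.001, -1.0]]
wrist_force: [-0.3, -0.5, -0.9]
finger_gap: 46.0
gripper_force: 0.0
```

```bash
cat >> h.py <<'E'
def survey(fn=None):
    s=status.read_state();c=shot('wrist');Xc=cloud(c);X=Xc.reshape(-1,3)
    if fn: save(c,fn)
    X=X[np.isfinite(X).all(1)];print('t',s['time_s'],'tcp',np.round(s['tcp_pos'],1),'yaw',np.degrees(np.arctan2(s['eef_rot'][1][0],s['eef_rot'][0][0])).round(2))
    P=X[(X[:,0]>400)&(X[:,0]<625)&(X[:,1]>-460)&(X[:,1]<120)&(X[:,2]>55)&(X[:,2]<102)]
    iv,iu=(625-P[:,0]).astype(int),(120-P[:,1]).astype(int)
    im=np.zeros((230,600),np.uint8);im[iv,iu]=255
    im=cv2.dilate(im,np.ones((5,5)));k,l,st,ce=cv2.connectedComponentsWithStats(im);L=l[iv,iu]
    for i in range(1,k):
        Q=P[L==i]
        if len(Q)<=15: continue
        r=cv2.minAreaRect(Q[:,:2].astype(np.float32));(w,h)=r[1]
        if max(w,h)>40 and min(w,h)<12:
            a=r[2] if w<h else r[2]-90
            if a>45:a-=90
            g=np.array(r[0])-77*np.array([np.cos(np.radians(a)),np.sin(np.radians(a))])
            print(' plate',np.round(r[0],1),'size',np.round(r[1]),'yaw',round(a,1),'-> grip',g.round(1))
        else: print(' other',np.round(r[0],1),np.round(r[1]),'z',Q[:,2].max().round())
    U=np.c_[X[:,:2]@N,X[:,:2]@Tt,X[:,2]]
    for i in LAT:
        q=U[(abs(U[:,1]-LAT[i])<14)&(U[:,0]>590)&(U[:,0]<630)&(U[:,2]>150)]
        f=U[(abs(U[:,1]-LAT[i])>5)&(abs(U[:,1]-LAT[i])<11)&(U[:,0]>640)&(U[:,0]<690)&(U[:,2]>190)&(U[:,2]<228)]
        print(' peg',i,'grip pts',len(q),q.mean(0).round(1) if len(q)>5 else '', 'zmax',q[:,2].max().round() if len(q)>5 else '','flap pts',len(f),np.percentile(f[:,0],[5,95]).round() if len(f)>5 else '')
E
python3 - <<'E'
from h import *
survey('w2.png')
E
```

```text
t 11.4 tcp [ 579.5 -125.   403. ] yaw 4.55
 plate [ 566.4 -196.4] size [ 4. 55.] yaw 20.3 -> grip [ 494.1 -223.1]
 plate [ 562.2 -336. ] size [56.  4.] yaw -27.8 -> grip [ 494.1 -300.1]
 plate [537.1 -91.7] size [55.  4.] yaw -17.0 -> grip [463.5 -69.2]
 other [ 512.8 -414.4] [27. 54.] z 95.0
 other [ 494.4 -223. ] [19. 15.] z 98.0
 other [ 499.3 -297.1] [ 9. 19.] z 94.0
 other [464.1 -70.1] [14. 18.] z 99.0
 peg 1 grip pts 460 [614.4 -37.3 195.1] zmax 214.0 flap pts 89 [641. 689.]
 peg 2 grip pts 14953 [ 597.5 -125.5  501.5] zmax 521.0 flap pts 49 [641. 648.]
 peg 3 grip pts 12274 [ 598.  -208.4  498.7] zmax 514.0 flap pts 51 [641. 649.]
 peg 4 grip pts 0  zmax  flap pts 70 [642. 651.]
```

View pics/w2.png

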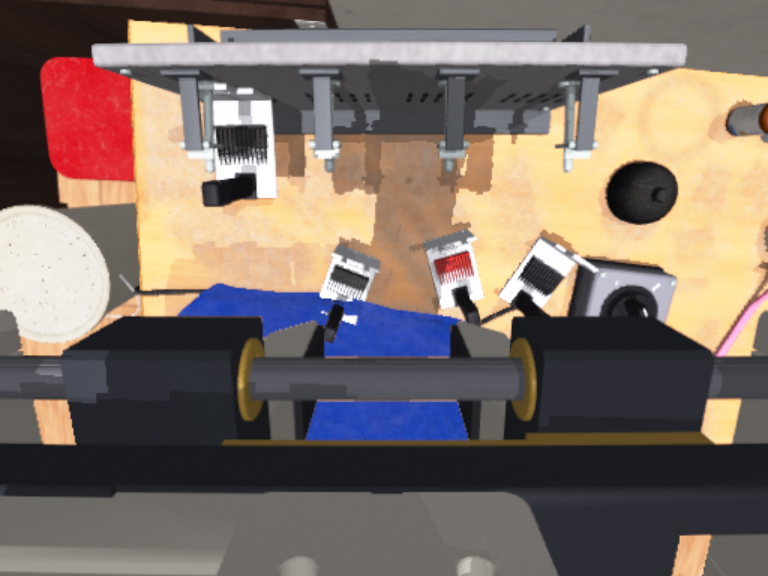

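Holder 1 hangs level on peg 1 at (240,150), flap down; the other three stand unmoved.

step_arm(commands=[[[-30, 20, 0, 0, 0, -7], [-70, 45, -20, 0, 0, -14], [-100, 56, -60, 0, 0, -20.5], [-116, 56, -115, 0, 0, -20.5], [-116, 56, -170, 0, 0, -20.5], [-116, 56, -225, 0, 0, -20.5], [-116, 56, -256, 0, 0, -20.5], [-116, 56, -256, 0, 0, -20.5]]])

```text
time_s: 12.45
tcp_pos: [461.8, -69.9, 145.7]
eef_rot: [[0.961, -0.276, -0.005], [-0.276, -0.961, 0.001], [-0.005, 0.001, -1.0]]
wrist_force: [-0.5, 0.4, 0.0]
finger_gap: 45.7
gripper_force: 0.0
```

step_arm(commands=[[[0, 0, -25, 0, 0, 0], [0, 0, -50, 0, 0, 0], [0, 0, -75, 0, 0, 0], [0, 0, -85, 0, 0, 0], [0, 0, -85, 0, 0, 0], [0, 0, -85, 0, 0, 0], [0, 0, -85, 0, 0, 0], [0, 0, -85, 0, 0, 0]]])

```text
time_s: 13.45
tcp_pos: [463.8, -70.5, 62.9]
eef_rot: [[0.961, -0.277, 0.001], [-0.277, -0.961, -0.0], [0.001, -0.0, -1.0]]
wrist_force: [-0.3, 0.3, -0.0]
finger_gap: 45.6
gripper_force: 0.0
```

step_arm(commands=[[[0, 0, 0, 0, 0, 0], [0, 0, 0, 0, 0, 0], [0, 0, 0, 0, 0, 0], [0, 0, 0, 0, 0, 0], [0, 0, 0, 0, 0, 0], [0, 0, 20, 0, 0, 0], [0, 0, 45, 0, 0, 0], [0, 0, 70, 0, 0, 0]]], jaw=0)

```text
time_s: 14.45
tcp_pos: [463.1, -70.3, 132.9]
eef_rot: [[0.961, -0.277, -0.001], [-0.277, -0.961, 0.0], [-0.001, 0.0, -1.0]]
wrist_force: [-0.4, 0.3, -1.1]
finger_gap: 14.1
gripper_force: 40.0
```

step_arm(commands=[[[0, 0, 30, 0, 0, 4], [0, 0, 55, 0, 0, 10], [15, -4, 63, 0, 0, 15], [35, -8, 63, 0, 0, 20.5], [55, -12, 63, 0, 0, 20.5], [77, -12, 63, 0, 0, 20.5], [77, -12, 63, 0, 0, 20.5], [77, -12, 63, 0, 0, 20.5]]])

```text
time_s: 15.45
tcp_pos: [539.5, -82.3, 195.0]
eef_rot: [[0.997, 0.077, -0.002], [0.077, -0.997, 0.0], [-0.002, -0.0, -1.0]]
wrist_force: [-0.1, -0.8, -2.1]
finger_gap: 13.8
gripper_force: 40.0
```

Run:
```python
from h import *
held(2)
```

```text
n 1760 top z tool -24.4 top rect [77.3 -0.8] [ 3.9 32. ] 0.3 wide y [-28.2  26.4] x [ 75.3  76.3 103.1] plate yaw in tool 1.0
t 15.45 tcp [539.5 -82.3 195. ] yaw 4.44
```

step_arm(commands=[[[10, -0.5, 0.5, 0, 0, 0], [20, 0.3, 0, 0, 0, 0], [30, 1, -1.3, 0, 0, 0], [40, 1.8, -2.7, 0, 0, 0], [50, 2.5, -4.1, 0, 0, 0], [60, 3.3, -5.5, 0, 0, 0], [70, 4, -6.9, 0, 0, 0], [76, 4.5, -7.7, 0, 0, 0]]])

```text
time_s: 16.5
tcp_pos: [617.1, -77.8, 187.5]
eef_rot: [[0.997, 0.077, -0.0], [0.077, -0.997, 0.0], [-0.0, -0.0, -1.0]]
wrist_force: [0.0, 0.9, -1.6]
finger_gap: 13.9
gripper_force: 40.0
```

step_arm(commands=[[[3, 0.2, -0.5, 0, 0, 0], [6, 0.4, -1, 0, 0, 0], [6, 0.4, -2.5, 0, 0, 0], [6, 0.4, -4, 0, 0, 0], [6, 0.4, -5.5, 0, 0, 0], [6, 0.4, -7, 0, 0, 0], [6, 0.4, -7.5, 0, 0, 0], [6, 0.4, -7.5, 0, 0, 0]]])

```text
time_s: 17.5
tcp_pos: [622.7, -77.6, 180.6]
eef_rot: [[0.997, 0.077, 0.001], [0.077, -0.997, -0.0], [0.001, 0.0, -1.0]]
wrist_force: [-1.2, -0.6, 2.4]
finger_gap: 14.1
gripper_force: 40.0
```

step_arm(commands=[[[0, 0, 0, 0, 0, 0], [0, 0, 0, 0, 0, 0], [0, 0, 0, 0, 0, 0], [0, 0, 0, 0, 0, 0], [0, 0, 0, 0, 0, 0], [0, 0, 20, 0, 0, 0], [0, 0, 50, 0, 0, 0], [-5, 0, 80, 0, 0, 0]]], jaw=50)

```text
time_s: 18.5
tcp_pos: [617.5, -77.5, 260.9]
eef_rot: [[0.997, 0.077, -0.0], [0.077, -0.997, 0.0], [-0.0, -0.0, -1.0]]
wrist_force: [0.0, -0.5, 0.1]
finger_gap: 45.9
gripper_force: 0.0
```

step_arm(commands=[[[-5, -15, 50, 0, 0, 0], [-15, -40, 90, 0, 0, 0], [-37, -80, 130, 0, 0, 0], [-37, -102, 144, 0, 0, 0], [-37, -102, 144, 0, 0, 0], [-37, -102, 144, 0, 0, 0], [-37, -102, 144, 0, 0, 0], [-37, -102, 144, 0, 0, 0]]])

```text
time_s: 19.5
tcp_pos: [580.6, -178.5, 403.6]
eef_rot: [[0.997, 0.079, -0.001], [0.079, -0.997, 0.001], [-0.001, -0.001, -1.0]]
wrist_force: [-0.3, 0.7, 0.2]
finger_gap: 45.7
gripper_force: 0.0
```

Run:
```python
from h import *
survey('w3.png')
```

```text
t 19.5 tcp [ 580.6 -178.5  403.6] yaw 4.52
 plate [ 566.2 -195.9] size [ 4. 55.] yaw 20.6 -> grip [ 494.1 -223. ]
 plate [ 565.3 -330.1] size [43.  4.] yaw -28.2 -> grip [ 497.5 -293.7]
 other [ 512.1 -414.2] [29. 51.] z 95.0
 other [ 494.5 -222.8] [18. 14.] z 98.0
 other [ 494.2 -299.6] [15. 19.] z 98.0
 peg 1 grip pts 574 [614.4 -37.8 192.5] zmax 216.0 flap pts 100 [641. 689.]
 peg 2 grip pts 385 [ 616.2 -125.6  199. ] zmax 215.0 flap pts 61 [641. 652.]
 peg 3 grip pts 12405 [ 593.2 -212.   506.6] zmax 522.0 flap pts 48 [641. 647.]
 peg 4 grip pts 362 [ 597.6 -295.1  476.7] zmax 488.0 flap pts 59 [642. 651.]
```

step_arm(commands=[[[-30, -15, 0, 0, 0, 5], [-60, -30, -20, 0, 0, 10], [-86, -43, -60, 0, 0, 16], [-86, -43, -115, 0, 0, 16], [-86, -43, -170, 0, 0, 16], [-86, -43, -225, 0, 0, 16], [-86, -43, -256, 0, 0, 16], [-86, -43, -256, 0, 0, 16]]])

```text
time_s: 20.55
tcp_pos: [492.9, -221.8, 146.2]
eef_rot: [[0.937, 0.35, -0.004], [0.35, -0.937, 0.002], [-0.004, -0.003, -1.0]]
wrist_force: [0.7, -0.8, -0.1]
finger_gap: 46.0
gripper_force: 0.0
```

step_arm(commands=[[[0, 0, -25, 0, 0, 0], [0, 0, -50, 0, 0, 0], [0, 0, -75, 0, 0, 0], [0, 0, -85, 0, 0, 0], [0, 0, -85, 0, 0, 0], [0, 0, -85, 0, 0, 0], [0, 0, -85, 0, 0, 0], [0, 0, -85, 0, 0, 0]]])

```text
time_s: 21.55
tcp_pos: [494.8, -222.6, 63.8]
eef_rot: [[0.937, 0.349, 0.001], [0.349, -0.937, -0.0], [0.001, 0.001, -1.0]]
wrist_force: [0.6, -0.0, 0.1]
finger_gap: 46.0
gripper_force: 0.0
```

step_arm(commands=[[[0, 0, 0, 0, 0, 0], [0, 0, 0, 0, 0, 0], [0, 0, 0, 0, 0, 0], [0, 0, 0, 0, 0, 0], [0, 0, 0, 0, 0, 0], [0, 0, 20, 0, 0, 0], [0, 0, 45, 0, 0, 0], [0, 0, 70, 0, 0, 0]]], jaw=0)

```text
time_s: 22.55
tcp_pos: [494.1, -222.4, 133.7]
eef_rot: [[0.937, 0.349, -0.001], [0.349, -0.937, 0.0], [-0.001, -0.001, -1.0]]
wrist_force: [0.5, -0.6, -1.4]
finger_gap: 13.5
gripper_force: 40.0
```

step_arm(commands=[[[0, 0, 30, 0, 0, -4], [0, 15, 55, 0, 0, -8], [15, 30, 63, 0, 0, -12], [30, 45, 63, 0, 0, -16], [53, 49.5, 63, 0, 0, -16], [53, 49.5, 63, 0, 0, -16], [53, 49.5, 63, 0, 0, -16], [53, 49.5, 63, 0, 0, -16]]])

```text
time_s: 23.55
tcp_pos: [546.7, -173.4, 196.1]
eef_rot: [[0.997, 0.077, -0.001], [0.077, -0.997, -0.0], [-0.001, 0.0, -1.0]]
wrist_force: [0.7, 0.2, -1.7]
finger_gap: 13.5
gripper_force: 40.0
```

Run:
```python
from h import *
held(3)
```

```text
n 1677 top z tool -23.6 top rect [76.2 -0.9] [ 4.1 32.1] 0.9 wide y [-28.3  26.2] x [ 74.2  75.3 103.6] plate yaw in tool 0.0
t 23.55 tcp [ 546.7 -173.4  196.1] yaw 4.39
```

step_arm(commands=[[[10, 0.7, 0.5, 0, 0, 0], [20, 1.5, 0.3, 0, 0, 0], [30, 2.2, -1, 0, 0, 0], [40, 3, -2.4, 0, 0, 0], [50, 3.7, -3.8, 0, 0, 0], [60, 4.4, -5.2, 0, 0, 0], [70, 5.2, -6.6, 0, 0, 0], [78, 5.8, -7.7, 0, 0, 0]]])

```text
time_s: 24.6
tcp_pos: [626.2, -167.1, 188.4]
eef_rot: [[0.997, 0.077, 0.0], [0.077, -0.997, 0.0], [0.0, -0.0, -1.0]]
wrist_force: [0.2, -0.2, -0.9]
finger_gap: 13.8
gripper_force: 40.0
```

step_arm(commands=[[[3, 0.2, -0.5, 0, 0, 0], [6, 0.4, -1, 0, 0, 0], [6, 0.4, -2.5, 0, 0, 0], [6, 0.4, -4, 0, 0, 0], [6, 0.4, -5.5, 0, 0, 0], [6, 0.4, -7, 0, 0, 0], [6, 0.4, -7.5, 0, 0, 0], [6, 0.4, -7.5, 0, 0, 0]]])

```text
time_s: 25.6
tcp_pos: [631.1, -167.0, 181.6]
eef_rot: [[0.997, 0.077, -0.0], [0.077, -0.997, -0.0], [-0.0, 0.0, -1.0]]
wrist_force: [-6.7, -0.4, 4.5]
finger_gap: 13.8
gripper_force: 40.0
```

step_arm(commands=[[[0, 0, 0, 0, 0, 0], [0, 0, 0, 0, 0, 0], [0, 0, 0, 0, 0, 0], [0, 0, 0, 0, 0, 0], [0, 0, 0, 0, 0, 0], [0, 0, 20, 0, 0, 0], [0, 0, 50, 0, 0, 0], [-5, 0, 80, 0, 0, 0]]], jaw=50)

```text
time_s: 26.6
tcp_pos: [626.5, -166.7, 261.7]
eef_rot: [[0.997, 0.078, -0.0], [0.078, -0.997, 0.0], [-0.0, -0.0, -1.0]]
wrist_force: [1.8, -0.2, -0.3]
finger_gap: 45.9
gripper_force: 0.0
```

step_arm(commands=[[[-5, -15, 50, 0, 0, 0], [-15, -40, 90, 0, 0, 0], [-37, -60, 130, 0, 0, 0], [-45, -90, 144, 0, 0, 0], [-45, -90, 144, 0, 0, 0], [-45, -90, 144, 0, 0, 0], [-45, -90, 144, 0, 0, 0], [-45, -90, 144, 0, 0, 0]]])

```text
time_s: 27.6
tcp_pos: [581.7, -255.9, 404.5]
eef_rot: [[0.997, 0.079, -0.001], [0.079, -0.997, 0.001], [-0.001, -0.001, -1.0]]
wrist_force: [0.8, -0.2, -0.1]
finger_gap: 45.7
gripper_force: 0.0
```

Run:
```python
from h import *
survey('w4.png')
```

```text
t 27.6 tcp [ 581.7 -255.9  404.5] yaw 4.51
 plate [ 562.2 -335.7] size [56.  4.] yaw -27.9 -> grip [ 494.1 -299.7]
 other [ 504.1 -413.6] [44. 53.] z 95.0
 other [ 494.1 -300. ] [15. 19.] z 98.0
 peg 1 grip pts 668 [614.1 -38.4 190.7] zmax 215.0 flap pts 133 [641. 689.]
 peg 2 grip pts 541 [ 616.1 -127.2  194.7] zmax 215.0 flap pts 81 [641. 650.]
 peg 3 grip pts 730 [ 605.  -216.7  339.9] zmax 487.0 flap pts 74 [641. 652.]
 peg 4 grip pts 1996 [ 592.  -301.7  487.3] zmax 520.0 flap pts 50 [641. 647.]
```

View pics/w4.png

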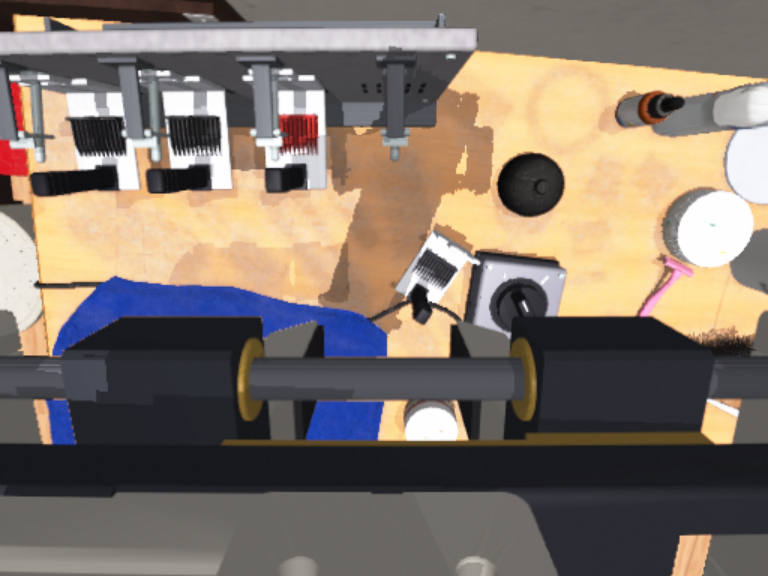

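Three holders hang with flaps down; the last stands at (430,275) beside the timer, whose knob is at (520,305).

step_arm(commands=[[[-30, -15, 0, 0, 0, -8], [-60, -30, -20, 0, 0, -16], [-87.5, -43, -60, 0, 0, -24], [-87.5, -43, -115, 0, 0, -32.5], [-87.5, -43, -170, 0, 0, -32.5], [-87.5, -43, -225, 0, 0, -32.5], [-87.5, -43, -257, 0, 0, -32.5], [-87.5, -43, -257, 0, 0, -32.5]]])

```text
time_s: 28.65
tcp_pos: [492.5, -298.7, 145.8]
eef_rot: [[0.883, -0.47, -0.004], [-0.47, -0.883, 0.002], [-0.005, 0.0, -1.0]]
wrist_force: [-0.1, 0.1, 0.6]
finger_gap: 46.0
gripper_force: 0.0
```

step_arm(commands=[[[0, 0, -25, 0, 0, 0], [0, 0, -50, 0, 0, 0], [0, 0, -75, 0, 0, 0], [0, 0, -85, 0, 0, 0], [0, 0, -85, 0, 0, 0], [0, 0, -85, 0, 0, 0], [0, 0, -85, 0, 0, 0], [0, 0, -85, 0, 0, 0]]])

```text
time_s: 29.65
tcp_pos: [494.2, -300.0, 63.6]
eef_rot: [[0.882, -0.471, 0.001], [-0.471, -0.882, -0.0], [0.001, 0.0, -1.0]]
wrist_force: [0.4, 0.4, 0.1]
finger_gap: 45.8
gripper_force: 0.0
```

step_arm(commands=[[[0, 0, 0, 0, 0, 0], [0, 0, 0, 0, 0, 0], [0, 0, 0, 0, 0, 0], [0, 0, 0, 0, 0, 0], [0, 0, 0, 0, 0, 0], [0, 0, 20, 0, 0, 0], [0, 0, 45, 0, 0, 0], [0, 0, 70, 0, 0, 0]]], jaw=0)

```text
time_s: 30.65
tcp_pos: [493.7, -299.6, 133.4]
eef_rot: [[0.882, -0.47, -0.001], [-0.47, -0.882, 0.0], [-0.001, -0.0, -1.0]]
wrist_force: [-0.2, -0.8, -1.3]
finger_gap: 13.9
gripper_force: 40.0
```

step_arm(commands=[[[0, 0, 30, 0, 0, 6], [0, 10, 55, 0, 0, 14], [15, 20, 63, 0, 0, 22], [30, 30, 63, 0, 0, 29], [45, 37.5, 63, 0, 0, 32.5], [60, 37.5, 63, 0, 0, 32.5], [60, 37.5, 63, 0, 0, 32.5], [60, 37.5, 63, 0, 0, 32.5]]])

```text
time_s: 31.65
tcp_pos: [553.4, -262.8, 195.6]
eef_rot: [[0.997, 0.076, -0.001], [0.076, -0.997, -0.0], [-0.001, 0.0, -1.0]]
wrist_force: [-0.1, 0.3, -2.0]
finger_gap: 13.7
gripper_force: 40.0
```

Run:
```python
from h import *
held(4)
```

```text
n 1757 top z tool -23.8 top rect [78.1 -0.9] [ 4.2 31.9] 0.3 wide y [-28.2  26.3] x [ 76.   77.1 103.2] plate yaw in tool -0.3
t 31.65 tcp [ 553.4 -262.8  195.6] yaw 4.34
```

step_arm(commands=[[[10, 0.7, 0.5, 0, 0, 0], [20, 1.6, 0.3, 0, 0, 0], [30, 2.4, -1, 0, 0, 0], [40, 3.2, -2.4, 0, 0, 0], [50, 3.9, -3.8, 0, 0, 0], [60, 4.6, -5.2, 0, 0, 0], [70, 5.4, -6.6, 0, 0, 0], [77, 5.9, -7.5, 0, 0, 0]]])

```text
time_s: 32.7
tcp_pos: [631.7, -256.2, 188.3]
eef_rot: [[0.997, 0.077, -0.0], [0.077, -0.997, 0.0], [-0.0, -0.0, -1.0]]
wrist_force: [0.2, 0.4, -1.1]
finger_gap: 13.8
gripper_force: 40.0
```

step_arm(commands=[[[3, 0.2, -0.5, 0, 0, 0], [5.5, 0.4, -1, 0, 0, 0], [5.5, 0.4, -2.5, 0, 0, 0], [5.5, 0.4, -4, 0, 0, 0], [5.5, 0.4, -5.5, 0, 0, 0], [5.5, 0.4, -7, 0, 0, 0], [5.5, 0.4, -7.5, 0, 0, 0], [5.5, 0.4, -7.5, 0, 0, 0]]])

```text
time_s: 33.7
tcp_pos: [636.4, -256.2, 181.4]
eef_rot: [[0.997, 0.077, 0.0], [0.077, -0.997, -0.0], [0.0, 0.0, -1.0]]
wrist_force: [-3.5, -0.1, 3.1]
finger_gap: 14.1
gripper_force: 40.0
```

step_arm(commands=[[[0, 0, 0, 0, 0, 0], [0, 0, 0, 0, 0, 0], [0, 0, 0, 0, 0, 0], [0, 0, 0, 0, 0, 0], [0, 0, 0, 0, 0, 0], [0, 0, 20, 0, 0, 0], [0, 0, 50, 0, 0, 0], [-5, 0, 80, 0, 0, 0]]], jaw=50)

```text
time_s: 34.7
tcp_pos: [631.6, -255.8, 261.7]
eef_rot: [[0.997, 0.078, -0.0], [0.078, -0.997, 0.0], [-0.0, -0.0, -1.0]]
wrist_force: [0.3, 0.0, 0.1]
finger_gap: 45.8
gripper_force: 0.0
```

step_arm(commands=[[[-5, -15, 50, 0, 0, 0], [-15, -40, 90, 0, 0, 0], [-37, -70, 130, 0, 0, 0], [-60, -90, 144, 0, 0, 0], [-105, -95, 144, 0, 0, 0], [-105, -95, 144, 0, 0, 0], [-105, -95, 144, 0, 0, 0], [-105, -95, 144, 0, 0, 0]]])

```text
time_s: 35.7
tcp_pos: [527.4, -350.3, 404.7]
eef_rot: [[0.997, 0.079, 0.0], [0.079, -0.997, 0.001], [0.0, -0.001, -1.0]]
wrist_force: [-0.3, 0.9, -0.2]
finger_gap: 45.8
gripper_force: 0.0
```

Run:
```python
from h import *
survey('w5.png')
c=shot('wrist');np.savez('w5.npz',X=cloud(c),f=c['frame'])
c=shot('side');np.savez('s5.npz',X=cloud(c),f=c['frame']);f=c['frame'][100:340,90:350,::-1];cv2.imwrite('pics/s5.png',cv2.resize(f,None,fx=2.4,fy=2.4,interpolation=cv2.INTER_CUBIC))
```

```text
t 35.7 tcp [ 527.4 -350.3  404.7] yaw 4.51
 other [ 500.3 -415.5] [52. 53.] z 95.0
 peg 1 grip pts 0  zmax  flap pts 0 
 peg 2 grip pts 814 [ 614.8 -127.6  191.3] zmax 215.0 flap pts 117 [641. 650.]
 peg 3 grip pts 643 [ 615.1 -216.4  193.9] zmax 216.0 flap pts 116 [641. 650.]
 peg 4 grip pts 441 [ 615.6 -304.5  198.1] zmax 216.0 flap pts 98 [641. 650.]
```

View pics/w5.png

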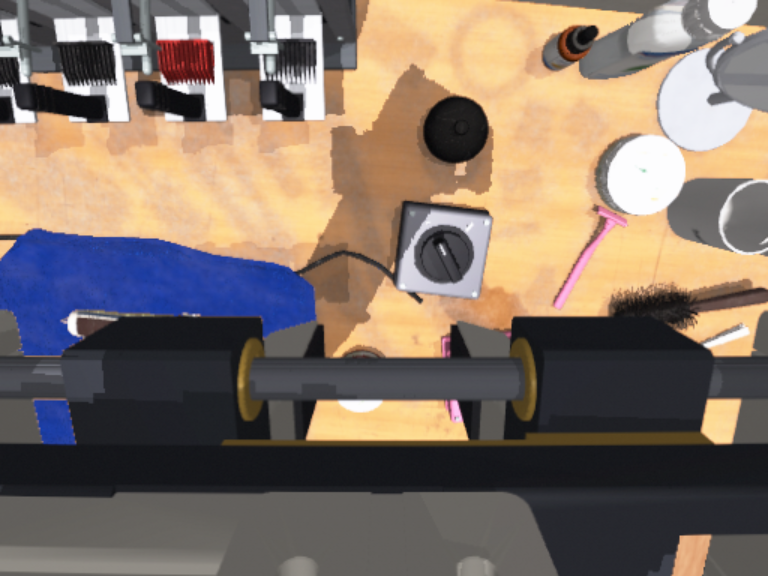

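View pics/s5.png

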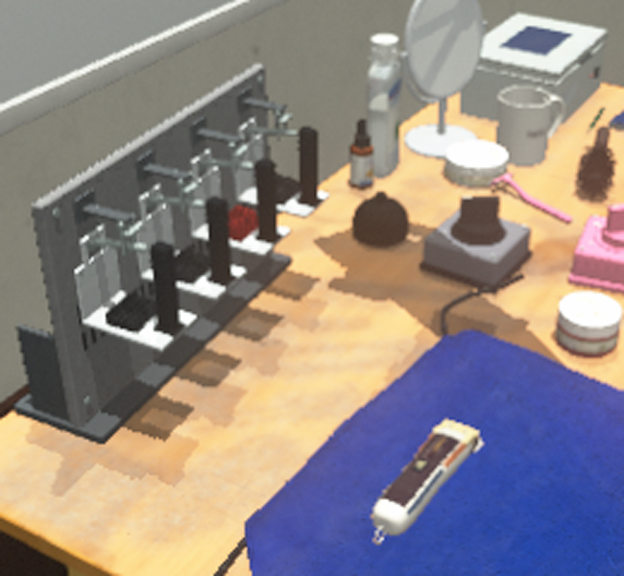

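All four hang level with flaps down; the timer knob at (443,255) in the wrist view has its white end toward the upper left (440,245), the long line at the upper right (470,225).

Run:
```python
from h import *
d=np.load('w5.npz');X=d['X'];f=d['f'].astype(int)
roi=(abs(X[...,0]-505)<60)&(abs(X[...,1]+417)<60)
z=X[...,2]
print(np.histogram(z[roi],bins=np.arange(30,105,5)))
bar=roi&(z>np.nanmax(z[roi&(z<110)])-7)&(z<110)
Q=X[bar];r=cv2.minAreaRect(Q[:,:2].astype(np.float32));print('bar',len(Q),np.round(r[0],1),np.round(r[1],1),round(r[2],1),'z',np.median(Q[:,2]),Q[:,2].max())
disc=roi&(z>55)&(z<72);Q=X[disc];r2=cv2.minEnclosingCircle(Q[:,:2].astype(np.float32));print('disc',len(Q),r2,np.median(Q[:,2]))
w=roi&(f.min(-1)>170)&(z>40);
k,l,st,ce=cv2.connectedComponentsWithStats(w.astype(np.uint8))
for i in range(1,k):
    if st[i,4]>2:
        p=X[l==i];m=np.median(p,0);print('white',ce[i].round(1),st[i,4],m.round(1),'dir',np.degrees(np.arctan2(m[1]-r[0][1],m[0]-r[0][0])).round(1),'rad',np.hypot(m[1]-r[0][1],m[0]-r[0][0]).round(1))
```

```text
(array([  18,   22,  479, 1983,    1,  320,  257,    5,    4,    8,   11,
          4,  214,    1]), array([ 30,  35,  40,  45,  50,  55,  60,  65,  70,  75,  80,  85,  90,
        95, 100]))
bar 216 [ 500.2 -416. ] [45.7 11.3] 32.1 z 92.85883572338332 95.05476382950997
disc 584 ((499.87835693359375, -416.0451965332031), 26.93080711364746) 59.9160844895965
white [298.4 170.4] 1398 [ 493.  -427.4   46. ] dir -122.4 rad 13.4
white [294.6 166. ] 8 [ 513.7 -407.5   93.8] dir 32.4 rad 16.0
```

step_arm(commands=[[[-10, -25, 0, 0, 0, 9], [-20, -50, -20, 0, 0, 18], [-27, -65, -60, 0, 0, 27.6], [-27, -65, -115, 0, 0, 27.6], [-27, -65, -170, 0, 0, 27.6], [-27, -65, -225, 0, 0, 27.6], [-27, -65, -257, 0, 0, 27.6], [-27, -65, -257, 0, 0, 27.6]]])

```text
time_s: 36.85
tcp_pos: [498.3, -414.8, 145.2]
eef_rot: [[0.847, 0.531, -0.004], [0.531, -0.847, 0.003], [-0.002, -0.005, -1.0]]
wrist_force: [0.6, 0.4, 0.6]
finger_gap: 45.8
gripper_force: 0.0
```

step_arm(commands=[[[0, 0, -25, 0, 0, 0], [0, 0, -50, 0, 0, 0], [0, 0, -75, 0, 0, 0], [0, 0, -81, 0, 0, 0], [0, 0, -81, 0, 0, 0], [0, 0, -81, 0, 0, 0], [0, 0, -81, 0, 0, 0], [0, 0, -81, 0, 0, 0]]])

```text
time_s: 37.85
tcp_pos: [499.7, -416.2, 67.6]
eef_rot: [[0.848, 0.53, 0.001], [0.53, -0.848, -0.0], [0.0, 0.001, -1.0]]
wrist_force: [0.0, -1.1, -0.0]
finger_gap: 45.7
gripper_force: 0.0
```

step_arm(commands=[[[0, 0, -1, 0, 0, 0], [0, 0, -1, 0, 0, 0], [0, 0, -1, 0, 0, 0], [0, 0, -1, 0, 0, 0], [0, 0, -1, 0, 0, 0], [0, 0, -4, 0, 0, 0], [0, 0, -8, 0, 0, 0], [0, 0, -9.5, 0, 0, 0]]], jaw=0, grip_force=45)

```text
time_s: 38.85
tcp_pos: [500.1, -416.8, 58.6]
eef_rot: [[0.848, 0.53, 0.001], [0.53, -0.848, -0.002], [0.0, 0.002, -1.0]]
wrist_force: [-1.4, -2.2, 10.0]
finger_gap: 11.3
gripper_force: 45.0
```

step_arm(commands=[[[0, 0, -0.5, 0, 0, 0], [0, 0, -0.5, 0, 0, -5], [0, 0, -0.5, 0, 0, -15], [0, 0, -0.5, 0, 0, -25], [0, 0, -0.5, 0, 0, -35], [0, 0, -0.5, 0, 0, -45], [0, 0, -0.5, 0, 0, -55], [0, 0, -0.5, 0, 0, -62]]])

```text
time_s: 39.85
tcp_pos: [500.2, -417.7, 58.7]
eef_rot: [[0.864, -0.504, 0.002], [-0.504, -0.864, -0.003], [0.003, 0.001, -1.0]]
wrist_force: [0.0, -4.9, 10.4]
finger_gap: 11.7
gripper_force: 45.0
```

step_arm(commands=[[[0, 0, 0, 0, 0, -4], [0, 0, 0, 0, 0, -7], [0, 0, 0, 0, 0, -7], [0, 0, 0, 0, 0, -7], [0, 0, 2, 0, 0, -7], [0, 0, 5, 0, 0, -7], [0, 0, 8, 0, 0, -7], [0, 0, 9, 0, 0, -7]]])

```text
time_s: 40.85
tcp_pos: [500.0, -417.6, 66.2]
eef_rot: [[0.799, -0.602, 0.002], [-0.602, -0.799, -0.003], [0.003, 0.001, -1.0]]
wrist_force: [5.3, -9.0, -9.1]
finger_gap: 11.8
gripper_force: 45.0
```

step_arm(commands=[[[0, 0, 0, 0, 0, 0], [0, 0, 0, 0, 0, 0], [0, 0, 0, 0, 0, 0], [0, 0, 0, 0, 0, 0], [0, 0, 0, 0, 0, 0], [0, 0, 25, 0, 0, 0], [0, 0, 50, 0, 0, 0], [0, 0, 80, 0, 0, 0]]], jaw=50)

```text
time_s: 41.85
tcp_pos: [499.2, -415.7, 146.5]
eef_rot: [[0.799, -0.601, -0.001], [-0.601, -0.799, 0.001], [-0.001, 0.0, -1.0]]
wrist_force: [-0.2, -0.6, -0.0]
finger_gap: 46.6
gripper_force: 0.0
```

step_arm(commands=[[[0, 0, 50, 0, 0, 10], [0, 20, 110, 0, 0, 20], [0, 40, 170, 0, 0, 30], [0, 60, 230, 0, 0, 40], [0, 80, 255, 0, 0, 41], [0, 80, 255, 0, 0, 41], [0, 80, 255, 0, 0, 41], [0, 80, 255, 0, 0, 41]]])

```text
time_s: 42.85
tcp_pos: [498.8, -336.6, 399.3]
eef_rot: [[0.998, 0.069, -0.003], [0.069, -0.998, 0.001], [-0.003, -0.001, -1.0]]
wrist_force: [-0.4, -0.4, -1.2]
finger_gap: 45.9
gripper_force: 0.0
```

Run:
```python
from h import *
survey('w6.png')
c=shot('wrist');X=cloud(c);f=c['frame'].astype(int)
roi=(abs(X[...,0]-500)<45)&(abs(X[...,1]+416)<45);z=X[...,2];bar=roi&(z>78)&(z<110)
Q=X[bar];r=cv2.minAreaRect(Q[:,:2].astype(np.float32));print('bar',len(Q),np.round(r[0],1),np.round(r[1],1),round(r[2],1),'z',np.median(Q[:,2]))
c=shot('side');f=c['frame'][100:340,90:350,::-1];cv2.imwrite('pics/s6.png',cv2.resize(f,None,fx=2.4,fy=2.4,interpolation=cv2.INTER_CUBIC))
```

```text
t 42.85 tcp [ 498.8 -336.6  399.3] yaw 3.95
 other [ 505.3 -409.3] [36. 53.] z 96.0
 other [ 488.5 -432.1] [13. 42.] z 63.0
 peg 1 grip pts 0  zmax  flap pts 0 
 peg 2 grip pts 895 [ 614.3 -127.3  191.3] zmax 216.0 flap pts 140 [641. 650.]
 peg 3 grip pts 700 [ 614.8 -216.2  194. ] zmax 216.0 flap pts 88 [641. 650.]
 peg 4 grip pts 484 [ 614.5 -304.   199.5] zmax 216.0 flap pts 53 [641. 650.]
bar 287 [ 500.2 -415.8] [12.4 45.9] 52.5 z 92.53122300021312
```

View pics/w6.png

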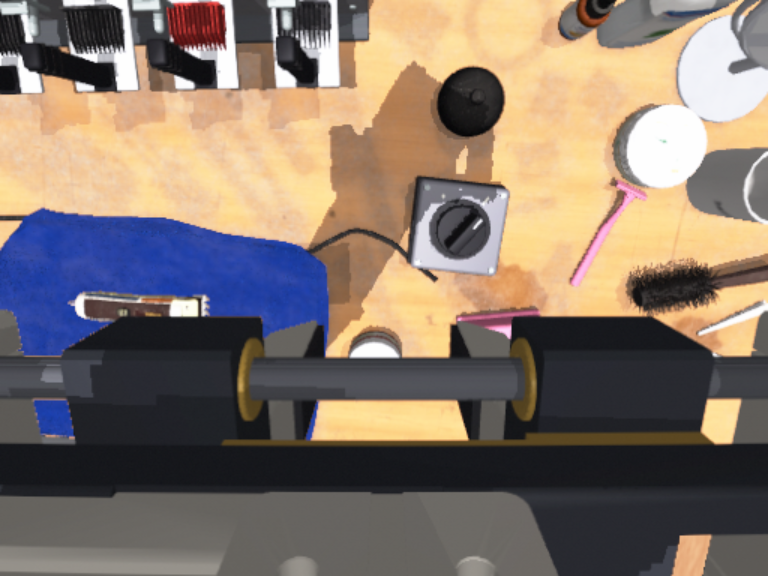

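View pics/s6.png

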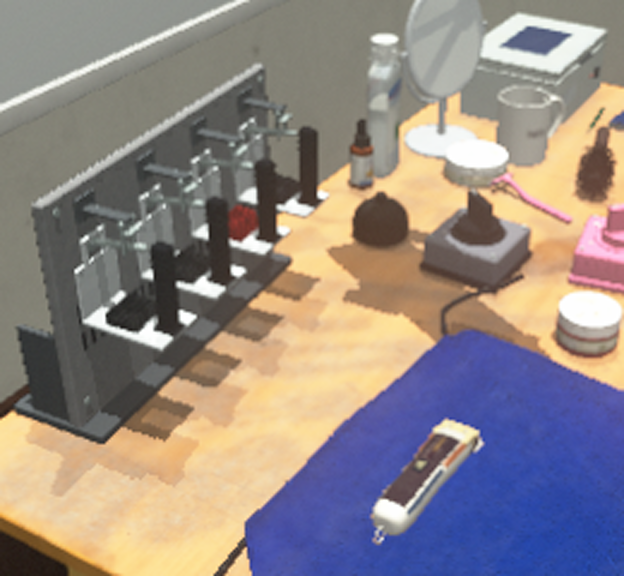

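The bar now points at -37.5°, which is 1.2 rad clockwise from the start, and its top is back at z 92.5, so the knob is up. In the pictures all four holders still hang, with their flaps down, and the pot, powder box and trimmer are in place.

```bash
python3 -c "
from rig import robot
print(robot.hand_in())"
```

```text
the job is handed in; nothing more can be done
None
```

All four holders hang locked on pegs 1 to 4 behind shut flaps, the timer knob is turned to the long line and back up, and the job was handed in at about 43 s; no verdict was returned.

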